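# Probe the dog hole and fit the right bench dog

## Task

Feel for the bottom of the blind hole in the wooden block with the depth rod, without forcing it, and put the rod back upright in its hole in the rack. Then fit the one bench dog that will stand closest to 10 mm proud of the block's top, so that it stops the board but stays clear of the sander: press it past the spring catch and gently but fully home on the bottom of the hole, and leave it there. Leave the other two dogs standing in the rack and do not disturb the board on the block, the screwdriver or the tin.

Things in the scene. Friction and masses are not known exactly. Their poses are not given: they have to be found in the camera images.
- block: Fixed wooden bench block, 160 x 240 x 75 mm (x, y, z), with low steel brackets at its y ends. Origin: centre of its underside; z up. In its top is one blind bore. 14 mm down that bore a brass spring ball stands 2 mm in from the -x side: a dog must be pushed past it and on against its drag (a few N, under 12; its weight alone will not do). The rod passes it freely down the middle.
- bore_mouth (a point): Centre of the bore's mouth, level with the block's top, 75 mm above the bench; at x = 0, y = -65 mm in the block's frame, same axes. The bore is upright, 20 mm in diameter, with a flat hard bottom. Its depth is not known: anything from 32 to 60 mm.
- rack: Fixed drilled plywood strip, 60 x 260 x 40 mm (x, y, z). Origin: centre of its underside. Along its y axis, at x = 0, it has four upright recesses 25 mm deep: y = +100 mm for the depth rod (12 mm diameter), y = +20, -35 and -90 mm for the three dogs (21 mm diameter; which dog stands in which varies).
- rod_hole (a point): Centre of the mouth of the depth rod's recess in the rack (40 mm above the bench, the recess is 12 mm in diameter and 25 mm deep).
- rod: Depth rod, 150 mm long, about 0.12 kg, standing upright in the rack, tip down: steel rod of 10 mm diameter with black rings every 10 mm and a tapered tip (6 mm across at the end, full 10 mm from 4 mm up), and an orange handle of 16 mm diameter over its top 35 mm. Origin: centre of its tip; z runs up along the rod.
- rod_tip (a point): The rod's tip (the rod's origin).
- rod_grip (a point): Middle of the rod's orange handle, on its axis, 132.5 mm above the tip.
- board: Loose pine board, 120 x 90 x 18 mm, lying on the block beside the bore (the workpiece waiting to be sanded). Origin: centre of its underside.
- screwdriver: Screwdriver with a yellow handle, 200 mm long, 26 mm thick, lying on the bench. Origin: mid-length, on its underside.
- tin: Green tin, 64 mm diameter, 80 mm tall, standing on the bench. Origin: centre of its underside.
- dog_short: Round bench dog, aluminium, 46 mm long, 19 mm diameter, no shoulder, 41 g, with a red ring just below its top and a chamfered foot (14.6 mm across at the end, full 19 mm from 3 mm up); it stands upright in the rack, 21 mm of it showing. Origin: centre of its foot; z up along it.
- dog_short_top (a point): Centre of the top face of the 46 mm dog.
- dog_short_foot (a point): Centre of the foot of the 46 mm dog (its origin).
- dog_mid: Round bench dog, aluminium, 56 mm long, 19 mm diameter, no shoulder, 50 g, with a yellow ring just below its top and a chamfered foot (14.6 mm across at the end, full 19 mm from 3 mm up); it stands upright in the rack, 31 mm of it showing. Origin: centre of its foot; z up along it.
- dog_mid_top (a point): Centre of the top face of the 56 mm dog.
- dog_mid_foot (a point): Centre of the foot of the 56 mm dog (its origin).
- dog_long: Round bench dog, aluminium, 66 mm long, 19 mm diameter, no shoulder, 59 g, with a blue ring just below its top and a chamfered foot (14.6 mm across at the end, full 19 mm from 3 mm up); it stands upright in the rack, 41 mm of it showing. Origin: centre of its foot; z up along it.
- dog_long_top (a point): Centre of the top face of the 66 mm dog.
- dog_long_foot (a point): Centre of the foot of the 66 mm dog (its origin).
Things that resemble listed ones, but are neither listed nor needed, are in the scene too. What is meant by the rod is not purple, and is the smaller of those in its own colour.

How it is judged:
By the outcome, as a careful person would: the job done as asked, in the order asked, and still so for the second after the job is handed in, with the robot touching nothing.
It also fails if it takes over 72 s, if anything falls off the work surface, if the arm or the gripper's body presses on something with over 40 N, if the wrist force passes 120 N, or if a joint passes its speed limit or range.

## Robot

A 6-joint arm with a two-finger parallel gripper is mounted at the origin on the work surface. World frame = base frame: x ahead of the robot, y to its left, z up, the work surface at z = 0. Lengths are in mm, angles in rad, forces in N, time in s.
With the tool pointing down it reaches from about 350 to 950 mm from the base axis. Payload 17.4 kg.
Tool frame: the origin (TCP) lies at the centre of the arm's flange, where the gripper is bolted on; the fingertips stand 186 mm ahead of it and the grasp point (between the pads) lies 167 mm ahead of it (finger_overhang is the distance from the TCP to the fingertips, in mm); z points along the fingers, y is the line along which they close (so a half turn about z gives the same grasp; the last joint's range is limited). The gripper opens to 93 mm and grips with 3 to 60 N. Pads are 15 mm wide; open, the fingers measure 128 mm over their backs; the gripper's body (75 mm by 188 mm) begins 65 mm behind the grasp point.
Start: joints at [1.24, 0.116, 1.442, -0, 1.584, -0.038], TCP at [194.836, 646.276, 404.746] pointing down, gripper open.
Joint ranges: [-2.83, 2.83], [-0.83, 2.19], [0.07, 2.5], [-1.14, 4.28], [0.01, 3], [-2.97, 2.97]. Speed limits (rad/s): [1.89, 1.89, 2.22, 3.14, 3.14, 3.14].

## Interface

Orientations are given as a rotation vector (axis times angle).
In Python, from station import * gives the robot as it stands. Calls block until the motion is done:
- goto(position, orientation): joint-space move of the TCP to a pose.
- move_linear(position, v=150, orientation=None): straight line of the TCP; orientation=None keeps the orientation; v is the mean speed in mm/s.
- goto_joints(angles): joint-space move.
- open_jaws() and close_gripper(): open the fingers fully, or close them until they stop; the grip force is fixed at half the most.
- pause(seconds).
- solve_ik(position, orientation): joint angles nearest the present ones, or None.
- get_state(): the state.
- camera(name): name is "scene" or "top"; returns the picture (384x512x3 uint8, blue, green, red); there is no depth.
- camera_model(name): a dict with "fx", "fy", "cx", "cy" (pixels), "R" (3x3) and "t" (3): a world point X has camera coordinates R X + t. Camera axes: x right, y down, z forward; pixel columns grow to the right and rows downward; lengths in mm; the calibration is good to about 2 mm. A picture is of the moment at which its call begins. camera_model takes no time and is no camera call.
A pose or a line that the arm cannot do raises IKError and nothing moves.
- finish_job(): hands the job in; it is judged then, once.
The state is a dict: "time": time; "joints": joint angles; "joint_velocities": joint speeds; "effort": joint torques, N m; "ee_pos": TCP position; "eef_rot": TCP orientation; "wrist_force": force on the tool from outside, world axes, zero at the start; "wrist_torque": the same for the moment, N m; "width": opening from 0.0 (shut) to 1.0 (fully open); "grip_force": force on a finger pad.
Only numpy, scipy, OpenCV 4.12 (cv2) and the standard library are available. Lean on these libraries where they do the work, as an engineer would, in place of code of your own. Each camera call takes 0.05 s, during which the arm holds its last target. There are 200 camera calls.

## Working session

There is one attempt and no reset: what is moved stays moved. The work goes in short steps, each a Python script; the robot and the scene stay as the last script left them, time stands still between calls to the robot, and variables do not carry over. Pictures are saved under pics/ and viewed, at most 10 in all, crops included, and the job is handed in when it is done.

```bash
mkdir -p pics; ls; python3 - <<'E'
from station import *
import cv2
for n in("scene","top"):
    im=camera(n); cv2.imwrite(f"pics/{n}0.png",im)
    m=camera_model(n); print(n,m)
s=get_state();print(s)
E
```

```text
pics
scene {'fx': 369.00039471516436, 'fy': 369.00039471516436, 'cx': 260.1736823483561, 'cy': 186.75645455893414, 'R': array([[ 0.2812657 ,  0.95957743, -0.01003833],
       [ 0.51031316, -0.15842254, -0.84527083],
       [-0.8126931 ,  0.232623  , -0.53424382]]), 't': array([-157.27447818, -205.37517421, 1449.63103391])}
top {'fx': 348.09145780956743, 'fy': 348.09145780956743, 'cx': 251.37146918664678, 'cy': 186.29945486264626, 'R': array([[ 0.04867917, -0.99881396, -0.00100363],
       [-0.97827135, -0.0474752 , -0.20181992],
       [ 0.2015329 ,  0.01080625, -0.97942213]]), 't': array([-22.25190164, 604.62663523, 825.6005    ])}
{'time': 0.1, 'joints': array([ 1.24018773e+00,  1.16426254e-01,  1.44220816e+00, -3.20671402e-05,
        1.58400527e+00, -3.77838632e-02]), 'joint_velocities': array([-6.94895252e-04, -4.14419646e-04, -2.13999881e-03,  1.83812568e-03,
       -8.77853620e-05,  6.33634810e-04]), 'effort': array([ 2.24631338e-03, -7.22908759e+01, -6.23867011e+01,  7.82396458e-02,
        2.27330538e-02, -4.75725938e-05]), 'ee_pos': array([194.84716977, 646.27043532, 404.08081407]), 'eef_rot': array([-4.58303610e-01, -3.10782122e+00,  1.62600301e-03]), 'wrist_force': array([-0.55792641, -0.03179331,  0.23350392]), 'wrist_torque': array([ 0.0658356 ,  0.02177189, -0.00318613]), 'grip_force': 0.0, 'width': 0.9992318657343112}
```

View pics/scene0.png

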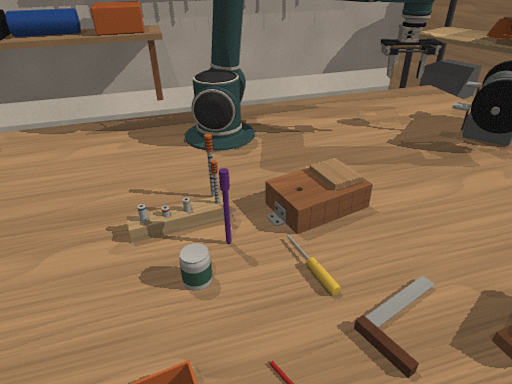

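View pics/top0.png

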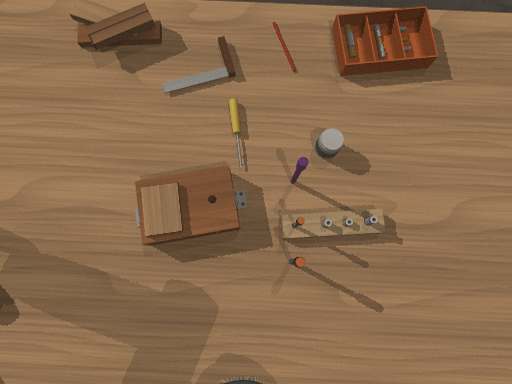

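The scene view shows the rack with the three dogs at (142,210), (165,211) and (186,204). There is an orange rod at (214,166) and a taller one behind it at (208,140). The top view has the bore near (212,199), the rack rod at (299,222) and the decoy at (299,262). I'll enlarge these areas and measure.

```bash
cat > h.py <<'E'
import numpy as np, cv2
from station import *
def ray(n,u,v):
    m=camera_model(n); d=np.array([(u-m["cx"])/m["fx"],(v-m["cy"])/m["fy"],1]); R=m["R"]
    return -R.T@m["t"], R.T@d
def onz(n,u,v,z):
    o,d=ray(n,u,v); return o+d*(z-o[2])/d[2]
def proj(n,X):
    m=camera_model(n); c=m["R"]@np.array(X,float)+m["t"]; return np.array([m["fx"]*c[0]/c[2]+m["cx"],m["fy"]*c[1]/c[2]+m["cy"]])
def cross(p,q):
    (o1,d1),(o2,d2)=ray("top",*p),ray("scene",*q)
    A=np.c_[d1,-d2]; s=np.linalg.lstsq(A,o2-o1,rcond=None)[0]
    a,b=o1+s[0]*d1,o2+s[1]*d2; return (a+b)/2,np.linalg.norm(a-b)
E
python3 - <<'E'
from h import *
t=cv2.imread("pics/top0.png"); s=cv2.imread("pics/scene0.png")
a=cv2.resize(t[150:275,130:395],None,fx=3,fy=3,interpolation=cv2.INTER_CUBIC)[:,:795]
cv2.imwrite("pics/tc.png",a)
cv2.imwrite("pics/sc.png",cv2.resize(s[125:250,120:380],None,fx=3,fy=3,interpolation=cv2.INTER_CUBIC))
for n,im in(("top",t),("scene",s)):
    h=cv2.cvtColor(im,cv2.COLOR_BGR2HSV)
    m=cv2.inRange(h,(3,170,120),(14,255,255))
    k,l,st,c=cv2.connectedComponentsWithStats(m)
    for i in range(1,k):
        if st[i,4]>8: print(n,st[i],c[i].round(1))
E
```

```text
top [ 337    7  101   58 1151] [388.7  45.1]
top [394   9  10   1  10] [398.5   9. ]
top [405   8  10   1  10] [409.5   8. ]
top [372  11  10   1  10] [376.5  11. ]
top [383  10  10   1  10] [387.5  10. ]
top [350  13  10   1  10] [354.5  13. ]
top [361  12  10   1  10] [365.5  12. ]
top [276  26   6  15  19] [278.4  33.2]
top [287  54   4   6  10] [288.6  56.6]
top [290  63   5   8  13] [292.3  66.1]
top [298 217   6   7  32] [300.6 220.3]
top [296 257   9  10  72] [300.  261.7]
scene [  91    2   53   32 1429] [117.3  17. ]
scene [204 134   8   5  27] [208.2 135.7]
scene [211 160   6   4  17] [213.5 161.5]
scene [131 360  66  24 532] [165.9 374.9]
```

View pics/tc.png

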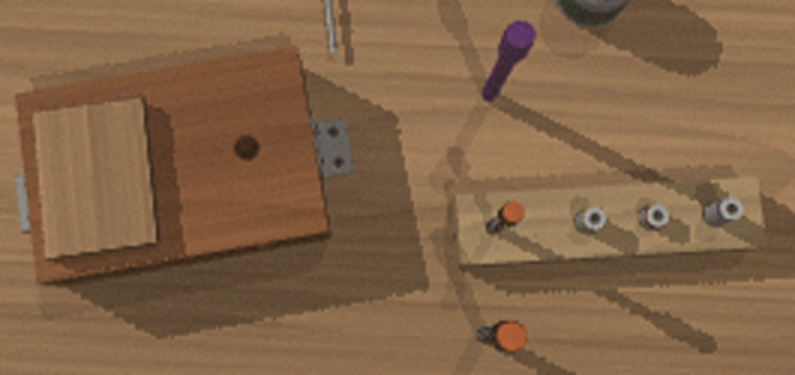

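View pics/sc.png

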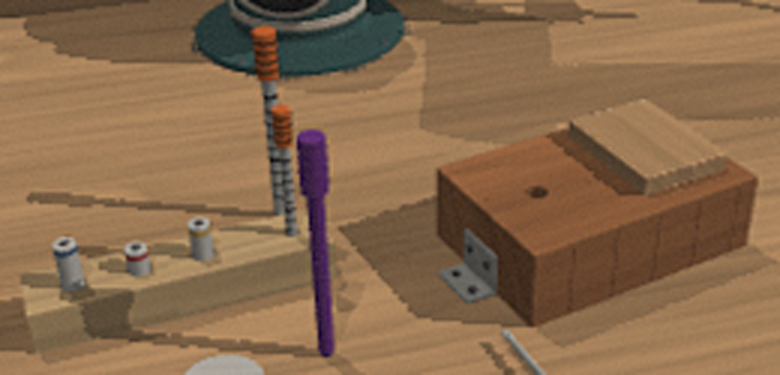

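The crops show, going away from the rod, the yellow (mid), red (short) and blue (long) dogs. The bore is at crop (247,147), and the board sits at the +y end of the block. The rod in the rack is the smaller orange one.

```bash
python3 - <<'E'
from h import *
t=cv2.imread("pics/top0.png"); s=cv2.imread("pics/scene0.png")
C=lambda x,y:((x+1)/3+130-.5-.17,(y+1)/3+150-.5-.17)
S=lambda x,y:((x+1)/3+120-.67,(y+1)/3+125-.67)
P=[onz("top",*C(*c),75)for c in((18,95),(297,46),(329,235),(40,283))]
print("block",np.round(P,1),[np.linalg.norm(P[i]-P[i-1]).round(1) for i in range(4)], np.mean(P,0))
g=cv2.cvtColor(t,cv2.COLOR_BGR2GRAY)[190:208,203:221]
m=(g<60).astype(np.uint8);M=cv2.moments(m,True);print("dark",M["m00"]);u,v=M["m10"]/M["m00"]+203,M["m01"]/M["m00"]+190
print("bore px",u,v,onz("top",u,v,75),"scene",onz("scene",*S(538,191),75))
P=[onz("top",*C(*c),40)for c in((457,193),(760,177),(765,245),(460,265))]
print("rack",np.round(P,1),[np.linalg.norm(P[i]-P[i-1]).round(1) for i in range(4)],np.mean(P,0))
for n,a,b,z in(("rod",(512,212),(282,109),165),("mid",(595,218),(199,223),71),("short",(657,215),(136,246),61),("long",(732,209),(65,243),81),("bigrod",(512,336),(264,31),200)):
    print(n,cross(C(*a),S(*b)),onz("top",*C(*a),z)[:2],onz("scene",*S(*b),z)[:2])
E
```

```text
block [[600.9 298.6  75. ]
 [654.7  67.3  75. ]
 [496.7  31.4  75. ]
 [446.7 262.8  75. ]] [np.float64(158.3), np.float64(237.5), np.float64(162.0), np.float64(236.8)] [549.71754273 165.03868658  75.        ]
dark 49.0
bore px 211.75510204081633 198.91836734693877 [565.39925685 104.01723282  75.        ] scene [567.41436738 105.03500408  75.        ]
rack [[ 540.7  -74.8   40. ]
 [ 567.1 -334.3   40. ]
 [ 509.1 -336.9   40. ]
 [ 479.7  -79.2   40. ]] [np.float64(61.1), np.float64(260.9), np.float64(58.1), np.float64(259.4)] [ 524.14175439 -206.30086024   40.        ]
rod (array([ 512.83313415, -105.71376897,  162.55176387]), np.float64(0.07026736405314675)) [ 512.56330451 -105.34992942] [ 517.3841732  -106.38099207]
mid (array([ 521.6899094 , -186.39084811,   69.85170228]), np.float64(0.27015036321117947)) [ 521.54329229 -186.28152229] [ 523.49766023 -186.3322784 ]
short (array([ 527.6131982 , -240.32720257,   61.05439637]), np.float64(0.7315980652131673)) [ 527.65997612 -239.96660066] [ 527.34787107 -240.68396303]
long (array([ 533.37988152, -295.65135864,   79.6708676 ]), np.float64(0.6552800215977351)) [ 533.18835028 -295.53718409] [ 535.60255402 -295.13152912]
bigrod (array([ 423.717329  , -103.17713502,  194.3767036 ]), np.float64(0.07521904674550355)) [ 423.74309321 -102.3707128 ] [ 436.24623843 -104.81810639]
```

Both views agree, and the sizes match the given ones. Next I grip the rod, closing along the rack's y axis, lift it and look.

```bash
cat >> h.py <<'E'
def down(phi): a=(phi+np.pi/2)/2; return np.pi*np.array([np.cos(a),np.sin(a),0])
RY,BY=0.108,0.222
G=167
def st(msg=""):
    s=get_state(); print(msg,"t%.2f"%s["time"],"ee",s["ee_pos"].round(2),"F",s["wrist_force"].round(2),"w%.3f g%.1f"%(s["width"],s["grip_force"])); return s
E
python3 - <<'E'
from h import *
o=down(np.pi/2+RY)
for nm,p,f in (("rod",(512.8,-105.8,315),np.pi/2+RY),("bore",(565,103,440),np.pi/2+RY),("dog",(533,-295,230),RY),("dog2",(533,-295,230),RY+np.pi),("borex",(565,103,300),BY),("borex2",(565,103,300),BY+np.pi)):
    print(nm,solve_ik(np.array(p),down(f)))
goto([512.8,-105.8,420],o); st("above")
move_linear([512.8,-105.8,314.5],v=120); st("at")
close_gripper(); s=st("grip")
move_linear([512.8,-105.8,450],v=120); st("up")
for n in("scene","top"): cv2.imwrite(f"pics/{n}1.png",camera(n))
a=cv2.imread("pics/scene1.png")[60:230,150:300];b=cv2.imread("pics/top1.png")[130:300,230:380]
cv2.imwrite("pics/l1.png",np.hstack([cv2.resize(i,None,fx=2.6,fy=2.6,interpolation=cv2.INTER_CUBIC) for i in(a,b)]))
E
```

```text
rod [-0.25218388 -0.17976267  1.87644268  0.          1.44491265 -1.93098021]
bore [ 1.35905144e-01 -1.10520912e-01  1.61199489e+00 -4.44089210e-16
  1.64011868e+00 -1.54289118e+00]
dog [-5.47375126e-01  7.62823354e-02  1.77460609e+00 -4.44089210e-16
  1.29070423e+00 -6.55375126e-01]
dog2 [-5.47375126e-01  7.62823354e-02  1.77460609e+00 -4.44089210e-16
  1.29070423e+00  2.48621753e+00]
borex [ 1.35905144e-01 -5.50968462e-02  1.78782905e+00 -4.44089210e-16
  1.40886045e+00 -8.60948565e-02]
borex2 None
above t2.98 ee [ 512.98 -105.35  420.  ] F [-0.76 -0.58  0.15] w1.003 g0.0
at t4.00 ee [ 512.97 -105.84  315.36] F [0.12 0.23 0.79] w1.001 g0.0
grip t5.18 ee [ 512.81 -105.82  314.48] F [ 0.17 -0.18 -0.37] w0.166 g30.0
up t6.47 ee [ 512.83 -105.83  449.08] F [-0.43  0.17 -1.37] w0.162 g30.0
```

View pics/l1.png

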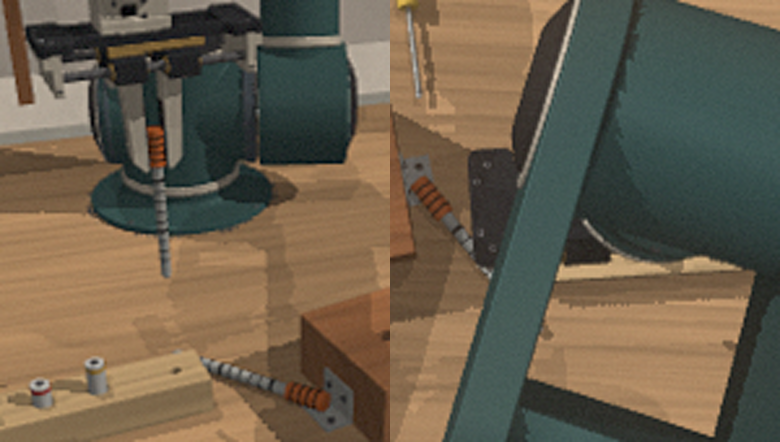

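The right rod is held upright with its tip at scene (213.8,165.8). The larger decoy rod, which is not listed, has been knocked over. It lies between the rack and the block's bracket, clear of the bore and the rack hole. I'll check the held tip against the expected height, then go above the bore and look.

```bash
python3 - <<'E'
from h import *
print("tip expected px",proj("scene",(512.8,-105.8,149.6)))
o=down(np.pi/2+RY)
move_linear([565.4,103.5,430],v=200,orientation=o); move_linear([565.4,103.5,392],v=120); st()
for n in("scene","top"): cv2.imwrite(f"pics/{n}2.png",camera(n))
print("exp tip",proj("scene",(565.4,103.5,15+392-314.5)),"bore",proj("scene",(565.4,103.5,75)),"top",proj("top",(565.4,103.5,15+392-314.5)))
a=cv2.imread("pics/scene2.png")[130:230,180:380];b=cv2.imread("pics/top2.png")[120:220,150:350]
cv2.imwrite("pics/l2.png",np.vstack([cv2.resize(i,None,fx=3,fy=3,interpolation=cv2.INTER_CUBIC) for i in(a,b)]))
E
```

```text
tip expected px [214.03949033 165.53972401]
 t8.27 ee [565.39 103.18 392.11] F [ 0.11 -0.67 -0.83] w0.165 g30.0
exp tip [298.47413453 182.38548453] bore [298.17309174 188.03066203] top [211.16043755 197.73639714]
```

View pics/l2.png

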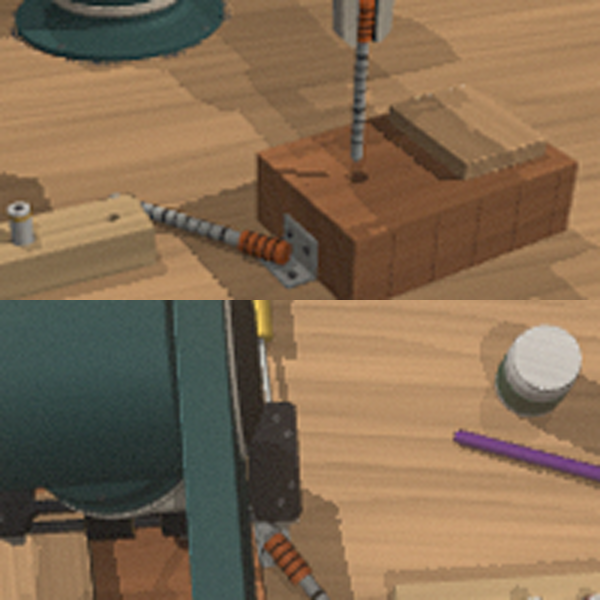

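The rod tip is at scene (299,183) and the bore at (299.7,189), so the bore is about 2 mm further in +y. The purple pole has toppled too, and lies clear. Next I feel for the bottom in small steps with force checks.

```bash
cat >> h.py <<'E'
def fz(): return get_state()["wrist_force"]
def feel(x,y,z0,z1,step,lim,v=30,settle=0.0):
    """lower the TCP in steps until the upward force rises by lim over the mean at the start"""
    f0=np.mean([fz() for _ in range(3)],0); z=z0; log=[]
    while z>z1:
        z=max(z-step,z1); move_linear([x,y,z],v=v)
        if settle: pause(settle)
        s=get_state(); f=s["wrist_force"]-f0; log.append((z,s["ee_pos"][2].round(2),*f.round(1)))
        if f[2]>lim: return True,z,s,log
    return False,z,s,log
E
python3 - <<'E'
from h import *
x,y=566,104.3
move_linear([x,y,385],v=60); pause(.2); st()
hit,z,s,log=feel(x,y,385,345,5,2.5,60); print(hit,z,np.array(log)[:,2:].tolist()); st()
if not hit:
    hit,z,s,log=feel(x,y,345,312,.7,2.5,20,.03); print(hit,z); [print(*map(float,l)) for l in log[-6:]]; st()
E
```

```text
t8.83 ee [566.02 104.31 385.18] F [ 0.39  0.26 -1.64] w0.167 g30.0
False 345 [[-0.3, 0.1, 0.1], [-0.4, 0.7, 0.9], [-0.3, -0.5, -0.5], [-0.6, -1.2, 0.4], [-0.6, 0.5, 0.8], [-0.7, -0.9, 1.9], [-1.0, -0.5, 0.7], [-0.4, -0.2, 1.3]]
 t10.83 ee [565.95 104.29 344.57] F [ 0.04  0.08 -0.39] w0.167 g30.0
True 338.0000000000001
341.50000000000006 341.43 -0.0 0.2 -1.8
340.80000000000007 340.76 -1.0 0.1 -1.6
340.1000000000001 340.06 -0.4 0.4 0.2
339.4000000000001 339.38 0.9 0.3 -0.7
338.7000000000001 338.67 -0.1 -0.2 0.1
338.0000000000001 338.45 -1.0 0.1 4.5
 t13.67 ee [566.06 104.3  338.45] F [-0.92  0.2   4.09] w0.165 g30.0
```

The bottom is at tip z = 39 mm, so the bore is 36 mm deep. The 46 mm (red) dog will stand 10 mm proud. Next I put the rod back.

```bash
python3 - <<'E'
from h import *
x,y=566,104.3
move_linear([x,y,430],v=150)
x,y=512.8,-105.8
move_linear([x,y,430],v=220); move_linear([x,y,350],v=120); pause(.1);st()
hit,z,s,log=feel(x,y,350,314.8,3,4,50); print(hit,z); print(np.array(log)[-8:].round(1).tolist()); st()
if z<316:
    open_jaws(); st(); move_linear([x,y,430],v=150); st()
for n in("scene","top"): cv2.imwrite(f"pics/{n}3.png",camera(n))
E
```

```text
t16.48 ee [ 512.93 -105.79  351.04] F [-0.18 -0.74 -0.49] w0.164 g30.0
False 314.8
[[335.0, 334.8, 0.7, 1.0, 0.5], [332.0, 331.8, -0.2, 1.3, 0.5], [329.0, 328.8, 0.3, 0.3, -0.3], [326.0, 325.8, 0.1, 0.9, -0.2], [323.0, 322.8, 0.7, 0.4, -1.3], [320.0, 319.8, 0.2, 0.8, -1.5], [317.0, 316.8, 0.2, 0.3, -1.3], [314.8, 314.7, 0.1, 0.4, 0.1]]
 t19.48 ee [ 512.81 -105.8   314.68] F [-0.13 -0.32 -0.42] w0.164 g30.0
 t20.77 ee [ 512.79 -105.8   314.79] F [ 0.27  0.61 -0.57] w1.003 g0.0
 t21.69 ee [ 512.78 -105.82  428.89] F [-0.24  0.09  0.16] w0.997 g0.0
```

```bash
python3 - <<'E'
from h import *
x,y=527.4,-240.2
goto([x,y,400],down(RY)); move_linear([x,y,260],v=150); move_linear([x,y,239],v=60); pause(.1); st()
close_gripper(); st("grip"); move_linear([x,y,300],v=80)
move_linear([x,y,360],v=150); st("up")
goto([566,104.3,360],down(BY)); move_linear([566,104.3,300],v=120); pause(.15); st("over")
for n in("scene","top"): cv2.imwrite(f"pics/{n}4.png",camera(n))
# dog top z=300-186+8=122, foot z=76
print("foot exp",proj("scene",(566,104.3,300-178-46)),"bore",proj("scene",(566,104.3,75)))
a=cv2.imread("pics/scene4.png")[100:250,120:320]
cv2.imwrite("pics/l4.png",cv2.resize(a,None,fx=4,fy=4,interpolation=cv2.INTER_CUBIC))
E
```

```text
t24.70 ee [ 527.47 -240.24  239.24] F [-0.11 -0.17 -0.79] w0.999 g0.0
grip t25.87 ee [ 527.41 -240.2   238.97] F [1.16 0.13 0.02] w0.190 g30.0
up t27.33 ee [ 527.33 -240.17  359.12] F [-1.19  0.4  -0.83] w0.194 g30.0
over t29.44 ee [566.18 104.28 301.05] F [-1.   -0.71 -0.32] w0.190 g30.0
foot exp [298.5569318 187.7793299] bore [298.53967861 188.09905231]
```

View pics/l4.png

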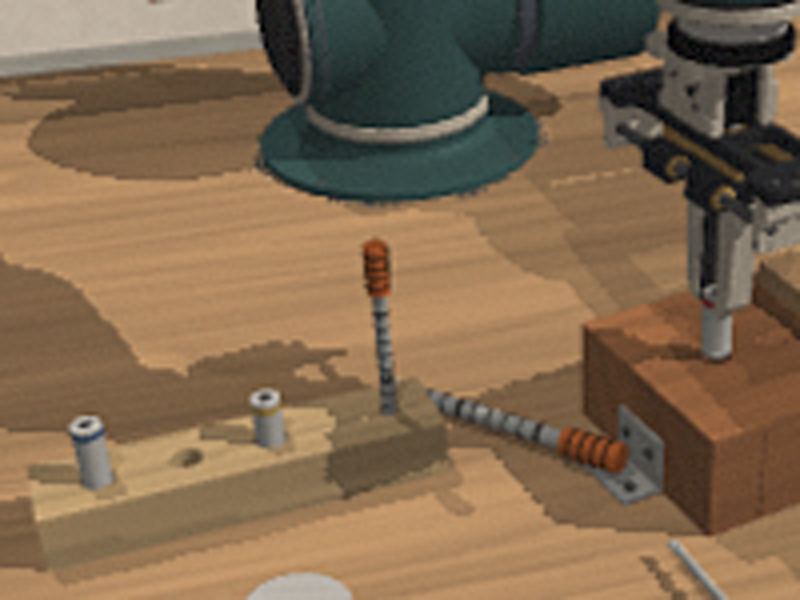

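The red dog is held upright right over the bore, with its foot at about scene (299,188.5). The rod stands back in its hole. Next I insert with a force check.

```bash
python3 - <<'E'
from h import *
x,y=566,104.3
hit,z,s,log=feel(x,y,300,290,1,6,20,.03); print(hit,z); [print(*map(float,l)) for l in log]; st()
print(get_state()["wrist_torque"].round(2))
E
```

```text
False 290
299.0 299.02 -1.7 1.1 -0.1
298.0 297.92 -0.8 -0.2 0.4
297.0 296.99 0.1 -0.3 0.2
296.0 295.93 -0.7 0.5 0.2
295.0 294.95 -1.9 -0.2 0.1
294.0 293.91 -0.0 0.2 -0.3
293.0 292.96 -0.8 -0.3 -0.4
292.0 291.95 0.0 -0.1 0.2
291.0 290.92 -0.3 -0.3 0.7
290.0 289.98 0.4 0.1 0.1
 t32.38 ee [566.   104.31 289.98] F [ 0.88  0.01 -0.73] w0.195 g30.0
[-0.04  0.08 -0.  ]
```

```bash
python3 - <<'E'
from h import *
x,y=566,104.3
hit,z,s,log=feel(x,y,290,265,1,16,25,.02); print(hit,z); print([(l[1],float(l[2]),float(l[3]),float(l[4])) for l in log]); st()
if not hit:
    hit,z,s,log=feel(x,y,265,262.5,.4,18,20,.05); print(hit,z); [print(*map(float,l)) for l in log]; st()
E
```

```text
False 265
[(np.float64(288.93), -1.0, -0.5, 0.0), (np.float64(287.93), -1.6, 0.3, 0.9), (np.float64(286.92), -0.9, -0.2, 0.5), (np.float64(285.94), -0.9, -0.8, -0.3), (np.float64(284.98), -0.2, -0.2, 0.2), (np.float64(284.09), -0.6, 0.4, 1.8), (np.float64(283.07), 0.8, -0.1, 1.3), (np.float64(282.03), 2.0, 0.7, 1.6), (np.float64(280.97), 1.9, 0.2, 2.7), (np.float64(279.84), 3.6, 0.1, 1.5), (np.float64(278.88), 4.2, 1.4, 1.6), (np.float64(277.78), 3.1, 0.8, 1.6), (np.float64(276.9), 4.3, 0.7, 2.1), (np.float64(275.9), 4.9, 0.6, 0.4), (np.float64(274.63), 4.1, 1.3, -1.4), (np.float64(273.68), 4.4, 0.7, -0.4), (np.float64(272.64), 4.8, 1.4, -0.9), (np.float64(271.88), 4.9, 0.9, 1.1), (np.float64(270.86), 5.3, 1.2, 1.0), (np.float64(269.77), 6.0, 0.6, 1.0), (np.float64(268.72), 5.3, 1.6, 0.3), (np.float64(267.95), 5.6, 0.8, 2.2), (np.float64(266.88), 6.3, 0.6, 1.8), (np.float64(266.08), 5.5, 1.6, 3.1), (np.float64(265.02), 6.9, 1.1, 2.2)]
 t39.04 ee [566.12 104.31 265.02] F [7.78 1.07 1.46] w0.189 g30.0
False 262.5
264.6 264.78 -1.4 -0.3 1.4
264.20000000000005 264.6 -2.2 -0.4 3.5
263.80000000000007 264.1 -0.8 -0.8 2.5
263.4000000000001 263.91 -1.6 0.4 4.3
263.0000000000001 263.4 -2.2 0.1 2.9
262.60000000000014 262.98 -0.4 -0.6 2.6
262.5 262.93 -0.9 0.2 3.2
 t41.14 ee [566.18 104.32 262.93] F [6.86 1.22 4.64] w0.189 g30.0
```

```bash
python3 - <<'E'
from h import *
x,y=566,104.3
open_jaws(); move_linear([x,y,300],v=120); close_gripper(); move_linear([x,y,275],v=80); pause(.1); st("closed")
hit,z,s,log=feel(x,y,275,267.5,.4,14,20,.04); print(hit,z); [print(*map(float,l)) for l in log[-12:]]; st()
E
```

```text
closed t44.87 ee [566.08 104.32 275.19] F [-0.05  0.33  0.05] w0.006 g0.0
True 269.8000000000003
274.20000000000005 274.17 0.1 -0.1 0.0
273.80000000000007 273.75 0.7 0.3 -0.2
273.4000000000001 273.38 -0.2 0.2 -0.2
273.0000000000001 272.96 -0.2 -0.4 0.3
272.60000000000014 272.58 -0.2 -0.7 0.2
272.20000000000016 272.21 -0.5 -0.7 -0.4
271.8000000000002 271.77 -1.5 -1.0 -0.3
271.4000000000002 271.48 -0.6 0.6 0.9
271.0000000000002 271.4 -1.1 -0.4 6.4
270.60000000000025 271.37 -2.0 -1.6 8.9
270.2000000000003 271.33 -5.3 -1.8 12.8
269.8000000000003 271.3 -6.9 -2.6 16.9
 t48.66 ee [566.09 104.28 271.3 ] F [-6.95 -2.32 16.96] w0.005 g8.1
```

```bash
python3 - <<'E'
from h import *
x,y=566,104.3
for z in (269.4,269.0): move_linear([x,y,z],v=20); pause(.05); s=st()
move_linear([x,y,300],v=100); move_linear([x,y,400],v=200)
goto([480,300,420],down(BY)); st()
for n in("scene","top"): cv2.imwrite(f"pics/{n}5.png",camera(n))
a=cv2.imread("pics/scene5.png")[100:300,120:390]
b=cv2.imread("pics/top5.png")[90:275,130:400]
cv2.imwrite("pics/l5.png",cv2.resize(a,None,fx=2.95,fy=2.95,interpolation=cv2.INTER_CUBIC))
cv2.imwrite("pics/l6.png",cv2.resize(b,None,fx=2.95,fy=2.95,interpolation=cv2.INTER_CUBIC))
E
```

```text
t48.96 ee [566.1  104.28 271.29] F [-7.85 -1.84 19.29] w0.004 g9.9
 t49.26 ee [566.1  104.26 271.24] F [-9.53 -2.7  24.25] w0.007 g11.7
 t51.23 ee [480.41 299.43 419.19] F [ 0.23 -0.12 -0.05] w0.002 g0.0
```

View pics/l5.png

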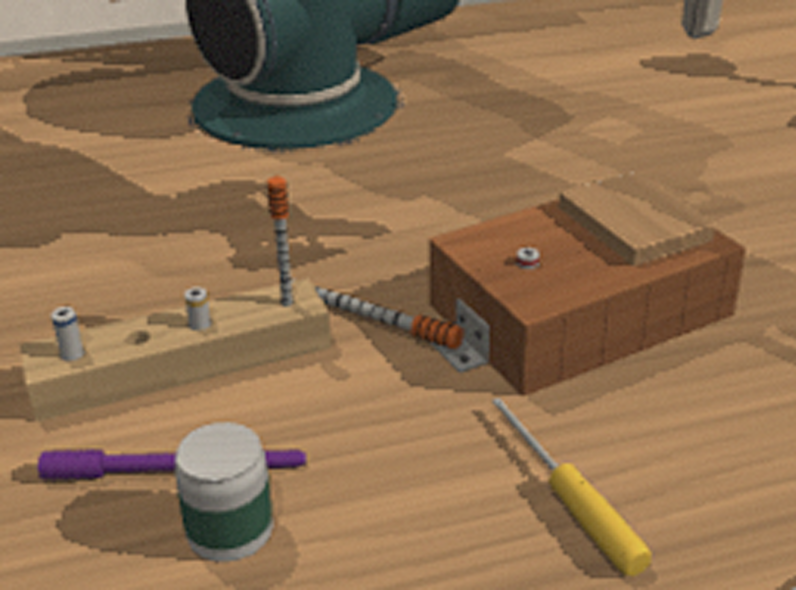

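View pics/l6.png

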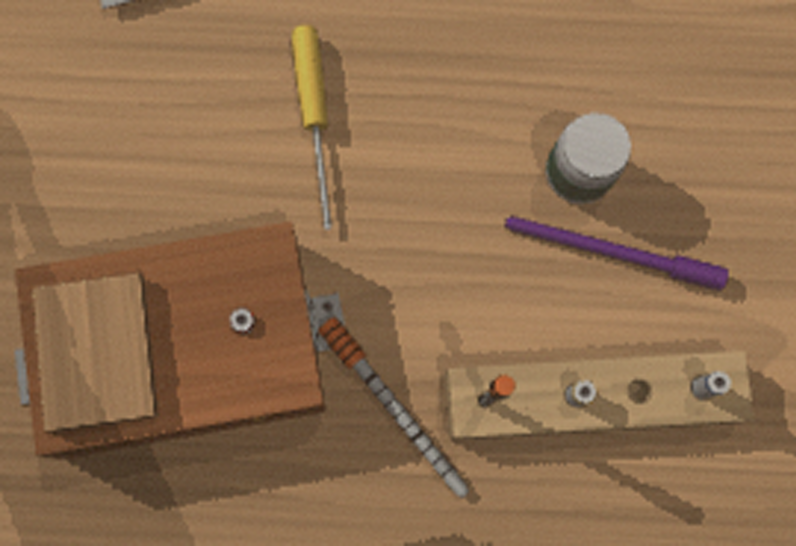

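The red dog stands seated in the bore at top-view crop (241,320). The rod is upright at (500,388), and the mid and long dogs are in the rack. The board, screwdriver and tin look unmoved. I'll hand it in.

```bash
python3 -c "
from station import *
print(finish_job())"
```

```text
the job is handed in; nothing more can be done
None
```

I handed the job in at about 51 s: the bore felt 36 mm deep, the rod is back upright in the rack, and the 46 mm (red-ringed) dog is pressed home, standing about 10 mm proud; the board, screwdriver, tin and other two dogs look unmoved, but two unlisted decoys, the larger orange rod and the purple pole, toppled onto the bench during the rod moves (cause not found) and I left them there.

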